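# Free the pawl and close the coin-cell press

### The arm

A 6-joint arm with a two-finger parallel gripper is mounted at the origin on the work surface. World frame = base frame: x ahead of the robot, y to its left, z up, the work surface at z = 0. Lengths are in m, angles in degrees, forces in N, time in s.
With the tool pointing down it reaches from about 0.25 to 0.725 m from the base axis. Payload 9.7 kg.
Tool frame: the origin (TCP) lies on the centre line of the jaws, within the pads' length; the fingertips stand 17 mm ahead of it and the grasp point (between the pads) lies 2 mm behind it (bot.nose_length is the distance from the TCP to the fingertips, in m); x points along the fingers, y is the direction in which the jaws open and shut, and the axes are right-handed (so a half turn about x gives the same grasp; the last joint's range is limited). The gripper opens to 85 mm and grips with 20 to 120 N. Pads are 22 mm wide; open, the fingers measure 114 mm over their backs; the gripper's body (76 mm by 85 mm) begins 54 mm behind the grasp point. The pads swing forward as they close: fully open they stand 13 mm farther back than shut.
Start: joints at [-67.953, 4.979, 10.078, 95.1, 0, 90], TCP at [0.206, -0.51, 0.248] pointing down, gripper open.
Joint ranges: [-179.16, 179.16], [-48.56, 103.87], [-65.8, 70.77], [-126.05, 130.52], [-82.76, 87.17], [-180, 180]. Speed limits (degrees/s): [127.2, 127.2, 147.25, 180, 180, 180].

### API

Orientations are given as [roll, pitch, yaw] about the fixed x, y, z axes, in that order (R = Rz(yaw) Ry(pitch) Rx(roll)).
In Python, from workcell import bot, viewer, ticket gives the robot as it stands.
- The arm moves only by the tool jog_arm, never from a script. Its argument "deltas" is a list of rows, each an object of numbers: "fingers": the opening, from 0 (shut) to 1 (fully open); "x", "y", "z": the shift along the world's x, y, z in mm; "twist": the turn about the world's z in degrees. A call has 1 to 10 rows; each row is the pose to reach, as a shift and turn from the pose measured when the call began; what a row does not reach only later rows make up. A row lasts 1/10 s, in which the tool goes at most 50 mm and 8.59 degrees, less where a joint would pass 70% of its speed; a pose out of reach is approached as far as the arm can. A call with a gripper value outside its range is refused whole. The fingers move at their own pace and stop on an object; "grip_force" is the grip in N (left out, the last holds). Time passes only in rows, so rows that repeat a pose let the fingers close. It gives the time, the measured TCP pose, the force and the opening at its end, in the units of the state.
- bot.get_obs(): the state, without advancing time (a new reading comes with each control period).
- viewer.camera(name): name is "side" or "top"; returns a dict with "image" (400x640x3 uint8, red, green, blue), "fovy" (degrees; the focal length in pixels is half the picture's height over the tangent of half this angle, whatever the lens; pixels are square), "cx", "cy" (the principal point, pixels), "world_to_cam" (4x4, takes a point from world to camera coordinates). Camera axes: x right, y down, z forward; pixel columns grow to the right and rows downward; lengths in m; the calibration is good to about 2 mm. A picture is of the moment at which its call begins. There is no depth.
- ticket.job_done(): hands the job in, once; it reports no verdict.
The state is a dict: "time": time; "q": joint angles; "qd": joint speeds; "joint_efforts": joint torques, N m; "ee_pos": TCP position; "tcp_rot": TCP orientation; "wrist_force": force on the tool from outside, world axes, zero at the start; "torque": the same for the moment, N m; "opening": finger opening in m.
Only numpy, scipy, OpenCV 4.12 (cv2) and the standard library are available. Lean on these libraries where they do the work, as an engineer would, in place of code of your own. Each camera call takes 0.05 s, during which the arm holds its last target.

### The job

Close the coin-cell press: first press the blue pawl's pad down so that the ratchet is fully free, then push the orange-handled lever all the way down to its stop, and leave both like that. Push only, without grasping anything; do not force the lever while the pawl is still in the teeth, and leave everything else on the table standing where it is.

Things in the scene. Friction and masses are not known exactly. Their poses are not given: they have to be found in the camera images.
- press: Hand press for coin cells, white head on a grey base plate 180 x 130 x 20 mm bolted to the table. Origin: on the table surface under the plate; z up. Its -x axis is the front, to which the lever points. The lever, toothed wheel and pawl are on its -y side, all moving in upright planes parallel to its x and z axes. Head top is 215 mm above the table, the square steel ram stands up to 234 mm. The lever shaft runs along y at x = +30, z = 175 mm.
- lever (a joint): Angle of the press lever, rad. 0 = arm 0.8 rad above level; grows as the arm is pushed down; 0.80 = arm level, at its stop, ram fully closed on the cell. Starts at 0.03 to 0.12. Stiff: needs about 3 to 8 N at the bar, and stays where it is left. While the pawl is engaged the teeth stop the lever at about 0.16 to 0.19.
- lever_grip (a point): Centre of the orange cross bar at the end of the lever. The bar is round, 26 mm in diameter, 80 mm long along the press's y axis, its axis 200 mm from the lever shaft's axis; at lever angle q it is 200*cos(0.8-q) mm in front of and 200*sin(0.8-q) mm above the shaft (about 140 mm above at the start, level with it at the end), so going down it also moves about 60 mm outward to the front. Free space all round it and below it.
- pawl (a joint): Angle of the blue ratchet pawl, rad. 0 = nose hooked in the teeth (start); grows as its pad is pressed down; above 0.13 the nose clears the teeth; 0.35 = fully pressed, at its stop. Needs about 5 N on the pad and stays where it is left (no return spring).
- pawl_pad (a point): Centre of the top face of the blue pawl's press pad, 34 (along press x) x 38 mm, 8 mm thick, at the rear of the press, about 241 mm above the table. Pressed fully, it goes down about 17 mm, turning about a pin parallel to the press's y axis 50 mm nearer the front and 10 mm lower than this point. Free space below it.
- tray: Bystander: low aluminium tray with six pockets, 60 x 90 x 16 mm. Origin at the centre of its underside.
- die: Bystander: spare steel die, round stepped block 44 mm across, 36 mm tall. Origin at the centre of its underside.
- vial: Bystander: small glass vial with black cap, 28 mm across, 50 mm tall. Origin at the centre of its underside.
- amber: Bystander: amber bottle with blue cap, 60 mm across, 110 mm tall. Origin at the centre of its underside.
- jar: Bystander: white plastic jar, 60 mm across, 75 mm tall. Origin at the centre of its underside.
- beaker: Bystander: empty glass beaker, 64 mm across, 80 mm tall. Origin at the centre of its underside.
- tweezers: Bystander: steel tweezers lying flat, 128 mm long, 8 mm high. Origin at the centre of its underside.

How it is judged:
By the outcome, as a careful person would: the job done as asked, in the order asked, and still so for the second after the job is handed in, with the robot touching nothing.
It also fails if it takes over 40 s, if anything falls off the work surface, if the arm or the gripper's body presses on something with over 40 N, if the wrist force passes 120 N, or if a joint passes its speed limit or range.

## Working session

There is one attempt and no reset: what is moved stays moved. The work goes in short steps, Python scripts to look and compute and a tool call to move; the robot and the scene stay as the last step left them, time stands still between calls to the robot, and variables do not carry over. Pictures are saved under pics/ and viewed, and the job is handed in when it is done.

Besides the shell and the picture viewer there is one more tool, called as name(argument=value, ...), one argument or row to a line, values as JSON. jog_arm: Moves the arm, as the interface text tells. Its arguments: {"type":"object","properties":{"deltas":{"type":"array"},"grip_force":{"type":"number"}},"required":["deltas"]}

```bash
mkdir -p pics
python3 - <<'E'
from workcell import bot, viewer
import cv2,json
for n in("side","top"):
    c=viewer.camera(n); cv2.imwrite(f"pics/{n}0.png",c["image"][:,:,::-1])
    print(n,c["fovy"],c["cx"],c["cy"],c["world_to_cam"].tolist() if hasattr(c["world_to_cam"],'tolist') else c["world_to_cam"])
o=bot.get_obs();print(o["time"],o["ee_pos"],o["tcp_rot"],o["opening"],bot.nose_length)
E
```

```text
side 47.2699308327842 308.66729986613296 202.18514756048756 [[-0.9264257419656711, -0.37627438914930017, -0.012366434153661812, 0.5399364778806698], [-0.2188149200792241, 0.5648930659502498, -0.7956229350590953, 0.29982970881571763], [0.30635824678646834, -0.7343796076360287, -0.605665928143786, 1.373507007419042], [0.0, 0.0, 0.0, 1.0]]
top 43.9833221381277 315.3105398964196 198.48138289803185 [[2.1560284511594263e-05, -0.9999800251993587, 0.006320501360155186, -0.023121365581367532], [-0.975652802692264, -0.001407252272576109, -0.21931627445260826, 0.6147121130208163], [0.21932078819365164, -0.006161886345180428, -0.9756333445627945, 1.560905831115718], [0.0, 0.0, 0.0, 1.0]]
0.1 [ 0.20638687 -0.50959271  0.24763684] [-90.61456319  89.92888821 111.4326037 ] 0.08557527820211284 0.017
```

View pics/side0.png

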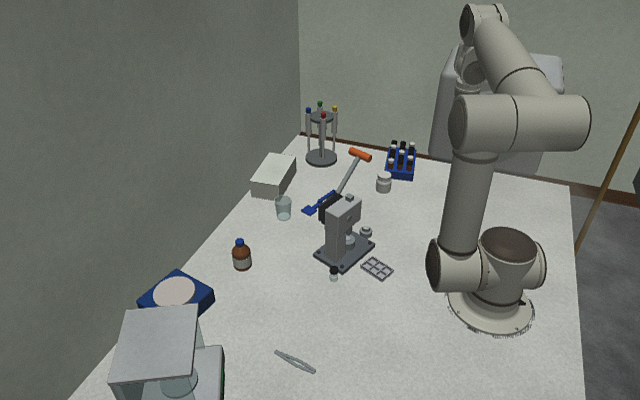

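View pics/top0.png

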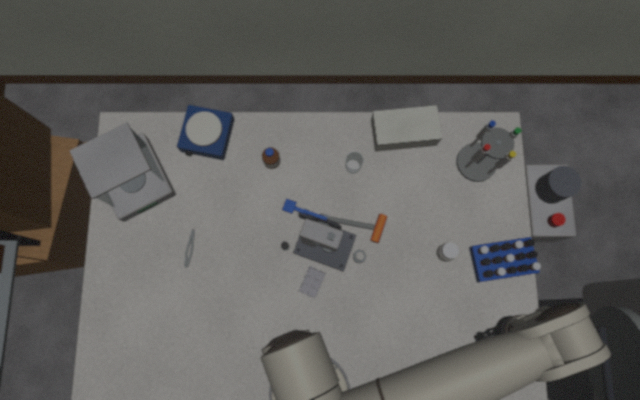

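Run:
```python
import cv2
a=cv2.imread("pics/top0.png")[180:300,260:420];cv2.imwrite("pics/top0c.png",cv2.resize(a,None,fx=5,fy=5,interpolation=cv2.INTER_CUBIC))
a=cv2.imread("pics/side0.png")[135:285,270:430];cv2.imwrite("pics/side0c.png",cv2.resize(a,None,fx=4,fy=4,interpolation=cv2.INTER_CUBIC))
```

```text
(no output)
```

View pics/top0c.png

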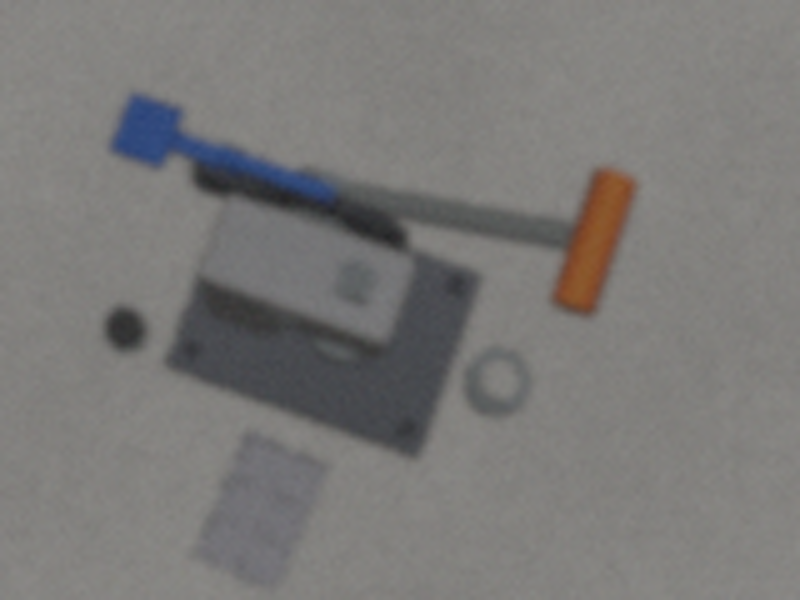

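View pics/side0c.png

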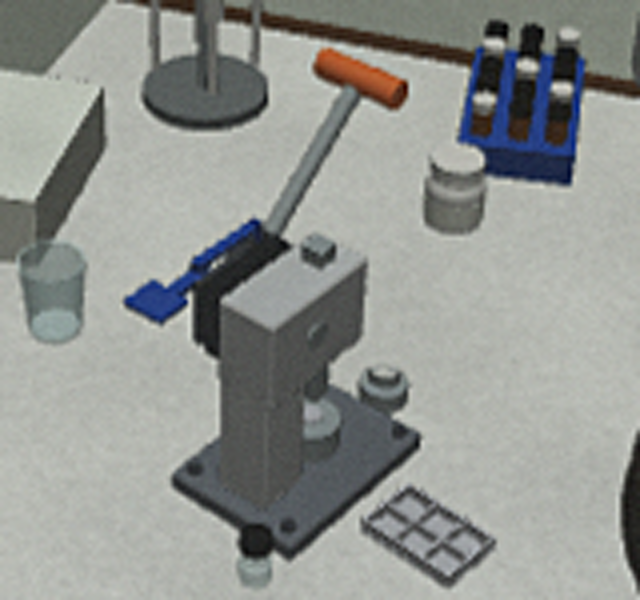

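```bash
cat > h.py <<'E'
import numpy as np
C={"side":(47.2699308327842,308.667,202.185,np.array([[-0.9264257419656711,-0.37627438914930017,-0.012366434153661812,0.5399364778806698],[-0.2188149200792241,0.5648930659502498,-0.7956229350590953,0.29982970881571763],[0.30635824678646834,-0.7343796076360287,-0.605665928143786,1.373507007419042]])),
"top":(43.9833221381277,315.3105,198.4814,np.array([[2.1560284511594263e-05,-0.9999800251993587,0.006320501360155186,-0.023121365581367532],[-0.975652802692264,-0.001407252272576109,-0.21931627445260826,0.6147121130208163],[0.21932078819365164,-0.006161886345180428,-0.9756333445627945,1.560905831115718]]))}
def ray(n,uv):
    f,cx,cy,T=C[n];f=200/np.tan(np.radians(f/2))
    d=T[:,:3].T@np.array([(uv[0]-cx)/f,(uv[1]-cy)/f,1]);return -T[:,:3].T@T[:,3],d/np.linalg.norm(d)
def atz(n,uv,z):
    o,d=ray(n,uv);return o+d*(z-o[2])/d[2]
def tri(a,b):
    (o1,d1),(o2,d2)=ray("side",a),ray("top",b)
    t=np.linalg.lstsq(np.c_[d1,-d2],o2-o1,rcond=None)[0];p,q=o1+d1*t[0],o2+d2*t[1]
    return (p+q)/2,np.linalg.norm(p-q)
def proj(n,p):
    f,cx,cy,T=C[n];f=200/np.tan(np.radians(f/2));c=T[:,:3]@p+T[:,3];return np.array([cx+f*c[0]/c[2],cy+f*c[1]/c[2]])
tc=lambda u,v:((u+.5)/5-.5+260,(v+.5)/5-.5+180)
sc=lambda u,v:((u+.5)/4-.5+270,(v+.5)/4-.5+135)
E
python3 - <<'E'
from h import *
np.set_printoptions(precision=4,suppress=True)
print("pad",tri(sc(157,300),tc(147,130)))
print("bar",tri(sc(361,79),tc(595,242)))
c=[atz("top",tc(*p),.02) for p in((480,273),(418,457),(168,362))];print(c)
s=[atz("side",sc(*p),.02) for p in((172,478),(290,552),(420,438))];print(s)
for a,b in((c[0],c[1]),(c[2],c[1]),(s[0],s[1]),(s[1],s[2])): print(np.linalg.norm(a-b),np.degrees(np.arctan2(*(b-a)[1::-1])))
print("ctr",(c[0]+c[2])/2,(s[0]+s[2])/2)
for n,p in(("v",(125,328)),("die",(497,382)),): print(n,atz("top",tc(*p),.04))
print(atz("top",(449,251),.07),atz("top",(354,162),.07))
E
```

```text
pad (array([0.556 , 0.0556, 0.2355]), np.float64(0.0007544462550718734))
bar (array([ 0.4791, -0.1968,  0.3003]), np.float64(0.0004862764018916761))
[array([ 0.5036, -0.1575,  0.02  ]), array([ 0.3817, -0.1145,  0.02  ]), array([0.444 , 0.0502, 0.02  ])]
[array([0.5603, 0.0199, 0.02  ]), array([0.4419, 0.0641, 0.02  ]), array([ 0.3821, -0.1022,  0.02  ])]
0.1292247129797039 160.60927820955715
0.17610449987554438 -110.7160834918241
0.12631916244043717 159.50760309977764
0.17681429829998815 -109.7963962142125
ctr [ 0.4738 -0.0536  0.02  ] [ 0.4712 -0.0412  0.02  ]
v [0.464  0.0778 0.04  ]
die [ 0.4288 -0.1655  0.04  ]
[ 0.4419 -0.4525  0.07  ] [ 0.7396 -0.152   0.07  ]
```

jog_arm(
  deltas=[
    {"z":45,"fingers":0,"twist":-6},
    {"z":90,"fingers":0,"twist":-12},
    {"z":135,"fingers":0,"twist":-18},
    {"x":25,"y":30,"z":150,"fingers":0,"twist":-24},
    {"x":45,"y":70,"z":150,"fingers":0,"twist":-30},
    {"x":65,"y":110,"z":150,"fingers":0,"twist":-36},
    {"x":90,"y":150,"z":150,"fingers":0,"twist":-41},
    {"x":115,"y":190,"z":150,"fingers":0,"twist":-41},
    {"x":140,"y":230,"z":150,"fingers":0,"twist":-41},
    {"x":165,"y":270,"z":150,"fingers":0,"twist":-41},
  ],
  grip_force=60,
)

```text
validation failed for argument at $.de...
```

jog_arm(
  deltas=[
    {"x":0,"y":0,"z":45,"twist":-6,"fingers":0},
  ],
)

```text
time: 0.2
ee_pos: [0.2055, -0.5075, 0.2858]
tcp_rot: [-84.4, 89.2, 111.6]
wrist_force: [0.4, -0.7, 1.2]
opening: 0.0731
```

jog_arm(
  deltas=[
    {"x":0,"y":0,"z":45,"twist":-6,"fingers":0},
    {"x":0,"y":10,"z":90,"twist":-12,"fingers":0},
    {"x":20,"y":40,"z":115,"twist":-18,"fingers":0},
    {"x":40,"y":80,"z":115,"twist":-24,"fingers":0},
    {"x":65,"y":120,"z":115,"twist":-30,"fingers":0},
    {"x":90,"y":160,"z":115,"twist":-35,"fingers":0},
    {"x":115,"y":200,"z":115,"twist":-35,"fingers":0},
    {"x":140,"y":240,"z":115,"twist":-35,"fingers":0},
    {"x":165,"y":280,"z":115,"twist":-35,"fingers":0},
    {"x":190,"y":320,"z":115,"twist":-35,"fingers":0},
  ],
)

```text
time: 1.2
ee_pos: [0.396, -0.1857, 0.4007]
tcp_rot: [-84.4, 89.2, 76.6]
wrist_force: [1.1, -1.4, 0.7]
opening: -0.0004
```

jog_arm(
  deltas=[
    {"x":25,"y":40,"z":0,"twist":0,"fingers":0},
    {"x":50,"y":78,"z":0,"twist":0,"fingers":0},
    {"x":76,"y":116,"z":0,"twist":0,"fingers":0},
    {"x":102,"y":154,"z":0,"twist":0,"fingers":0},
    {"x":128,"y":192,"z":0,"twist":0,"fingers":0},
    {"x":154,"y":230,"z":0,"twist":0,"fingers":0},
    {"x":162,"y":246,"z":-30,"twist":0,"fingers":0},
    {"x":162,"y":246,"z":-75,"twist":0,"fingers":0},
    {"x":162,"y":246,"z":-110,"twist":0,"fingers":0},
    {"x":162,"y":246,"z":-115,"twist":0,"fingers":0},
  ],
)

```text
time: 2.2
ee_pos: [0.4995, -0.1235, 0.3374]
tcp_rot: [-86.1, 87.2, 78.6]
wrist_force: [-0.2, -0.3, 0.5]
opening: -0.0002
```

Run:
```python
from workcell import bot, viewer
from h import *
import cv2
o=bot.get_obs();p=o["ee_pos"];print(o["time"],p,o["wrist_force"])
tip=p-np.array([0,0,.017])
for n in("side","top"):
    c=viewer.camera(n);im=c["image"][:,:,::-1].copy();cv2.imwrite(f"pics/{n}1.png",im)
    u,v=proj(n,tip);x,y=int(u)-50,int(v)-50;print(n,u,v,"crop",x,y)
    cv2.imwrite(f"pics/{n}1c.png",cv2.resize(im[max(y,0):y+100,x:x+100],None,fx=5,fy=5,interpolation=cv2.INTER_CUBIC))
a=cv2.hconcat([cv2.imread("pics/side1c.png"),cv2.imread("pics/top1c.png")]);cv2.imwrite("pics/b1.png",cv2.resize(a,(800,400)))
```

```text
2.2 [ 0.49945487 -0.12349802  0.3373554 ] [-0.15871549 -0.25768035  0.49840175]
side 347.11735488940553 159.1208279981163 crop 297 109
top 352.63840200285387 219.378734001238 crop 302 169
```

View pics/b1.png

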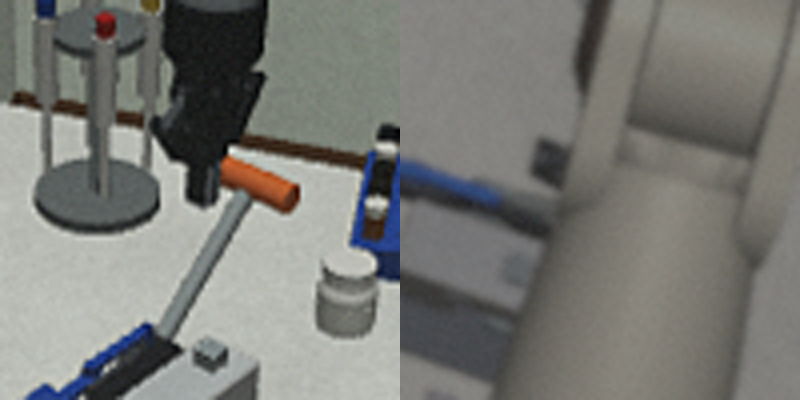

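Run:
```python
from workcell import bot
o=bot.get_obs();print(o["q"],o["qd"],o["joint_efforts"])
```

```text
[-15.32045497   3.35429818  18.31926054 105.33429178   2.7803606
 179.94132692] [ 0.22542935 -0.5293988   3.62442433  2.77844119  0.06384422  0.0124294 ] [ 9.19075613e-02 -4.92776942e+01  4.39565456e+01 -6.43503964e-01
  1.63624194e-01 -1.22639794e-04]
```

jog_arm(
  deltas=[
    {"x":0,"y":0,"z":20,"twist":0,"fingers":0},
    {"x":0,"y":0,"z":50,"twist":0,"fingers":0},
  ],
)

```text
time: 2.5
ee_pos: [0.4983, -0.1236, 0.3859]
tcp_rot: [-79.3, 87.2, 85.4]
wrist_force: [0.5, -0.7, -0.0]
opening: -0.0002
```

Run:
```python
from workcell import bot
o=bot.get_obs();print(o["q"],o["qd"],o["joint_efforts"])
```

```text
[-15.37754455   6.2807582   27.3667641  111.61399475   2.77185422
 179.94129076] [4.70663468e-02 1.85066674e+01 5.96595015e+01 3.89818786e+01
 9.03894503e-02 2.83959797e-02] [-6.08974602e-02 -5.18045783e+01  3.46093833e+01 -1.86709408e+00
  1.41532305e-01 -3.89879970e-04]
```

jog_arm(
  deltas=[
    {"x":0,"y":0,"z":10,"twist":8.5,"fingers":0},
    {"x":0,"y":20,"z":10,"twist":17,"fingers":0},
    {"x":8,"y":40,"z":10,"twist":25.5,"fingers":0},
    {"x":16,"y":60,"z":10,"twist":34,"fingers":0},
    {"x":24,"y":80,"z":10,"twist":42.5,"fingers":0},
    {"x":32,"y":110,"z":10,"twist":51,"fingers":0},
    {"x":40,"y":140,"z":10,"twist":59.5,"fingers":0},
    {"x":50,"y":165,"z":10,"twist":68,"fingers":0},
    {"x":60,"y":184,"z":10,"twist":76.5,"fingers":0},
    {"x":60,"y":184,"z":0,"twist":85,"fingers":0},
  ],
)

```text
time: 3.5
ee_pos: [0.5593, 0.0621, 0.3866]
tcp_rot: [-80.1, 87.2, 170.0]
wrist_force: [0.2, -0.7, 0.4]
opening: -0.0001
```

Run:
```python
from workcell import bot
from scipy.spatial.transform import Rotation as R
o=bot.get_obs();print(o["q"],o["ee_pos"],R.from_euler("xyz",o["tcp_rot"],degrees=True).as_matrix().round(3))
```

```text
[  5.97759343  16.307152    39.21825984 115.55767931   0.75845465
 115.84858468] [0.55931036 0.0621317  0.38658493] [[-0.047  0.939 -0.34 ]
 [ 0.008 -0.34  -0.94 ]
 [-0.999 -0.047  0.008]]
```

jog_arm(
  deltas=[
    {"x":0,"y":-1,"z":-40,"twist":0,"fingers":0},
    {"x":0,"y":-1,"z":-80,"twist":0,"fingers":0},
    {"x":0,"y":-1,"z":-112,"twist":0,"fingers":0},
    {"x":0,"y":-1,"z":-112,"twist":0,"fingers":0},
  ],
)

```text
time: 3.9
ee_pos: [0.5579, 0.0606, 0.2707]
tcp_rot: [-78.1, 86.9, 172.0]
wrist_force: [0.6, 0.0, 0.5]
opening: 0.0001
```

```bash
cat > look.py <<'E'
from workcell import bot, viewer
from h import *
import cv2,sys
k=sys.argv[1]
o=bot.get_obs();p=o["ee_pos"];print(o["time"],p,o["wrist_force"])
tip=p-np.array([0,0,.017]);L=[]
for n in("side","top"):
    c=viewer.camera(n);im=c["image"][:,:,::-1].copy();cv2.imwrite(f"pics/{n}{k}.png",im)
    u,v=proj(n,tip);x,y=int(u)-50,int(v)-50;print(n,u,v,"crop",x,y)
    L.append(cv2.resize(im[y:y+100,x:x+100],(400,400),interpolation=cv2.INTER_CUBIC))
cv2.imwrite(f"pics/b{k}.png",cv2.hconcat(L))
E
python3 look.py 2
```

```text
3.9 [0.55792601 0.06058139 0.27074111] [0.6344068  0.02774735 0.51286536]
side 307.6914732752082 205.60925969545892 crop 257 155
top 286.98903693409574 203.53089042661057 crop 236 153
```

View pics/b2.png

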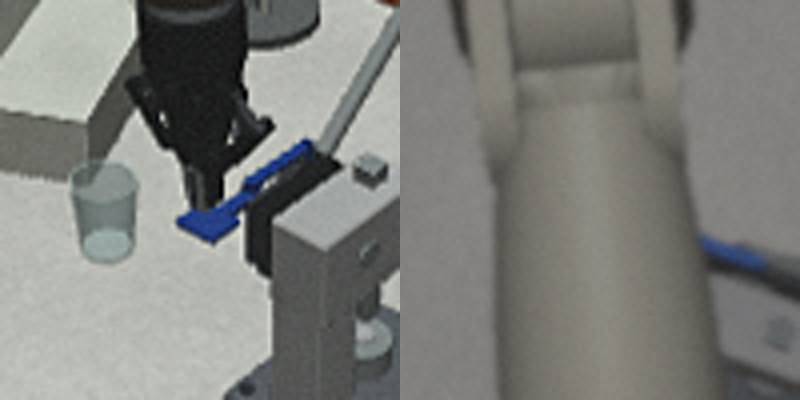

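jog_arm(
  deltas=[
    {"x":0,"y":0,"z":-5,"twist":0,"fingers":0},
    {"x":0,"y":0,"z":-10,"twist":0,"fingers":0},
    {"x":0,"y":0,"z":-14,"twist":0,"fingers":0},
    {"x":0,"y":0,"z":-17,"twist":0,"fingers":0},
    {"x":0,"y":0,"z":-20,"twist":0,"fingers":0},
    {"x":0,"y":0,"z":-20,"twist":0,"fingers":0},
  ],
)

```text
time: 4.6
ee_pos: [0.5594, 0.061, 0.2562]
tcp_rot: [-80.9, 87.3, 169.2]
wrist_force: [0.8, -0.2, 1.5]
opening: 0.0
```

jog_arm(
  deltas=[
    {"x":0,"y":0,"z":-3,"twist":0,"fingers":0},
    {"x":0,"y":0,"z":-6,"twist":0,"fingers":0},
    {"x":0,"y":0,"z":-9,"twist":0,"fingers":0},
    {"x":0,"y":0,"z":-9,"twist":0,"fingers":0},
  ],
)

```text
time: 5.0
ee_pos: [0.5596, 0.0615, 0.2475]
tcp_rot: [-82.2, 87.4, 167.9]
wrist_force: [0.5, 2.8, 3.3]
opening: -0.0001
```

jog_arm(
  deltas=[
    {"x":0,"y":0,"z":-3,"twist":0,"fingers":0},
    {"x":0,"y":0,"z":-6,"twist":0,"fingers":0},
    {"x":0,"y":0,"z":-6,"twist":0,"fingers":0},
  ],
)

```text
time: 5.3
ee_pos: [0.5595, 0.0613, 0.2419]
tcp_rot: [-81.9, 87.4, 168.2]
wrist_force: [-1.0, 0.0, 3.9]
opening: 0.0001
```

```bash
python3 look.py 3
```

```text
5.3 [0.55953471 0.06128031 0.24189731] [-0.96382567  0.00680387  3.86682343]
side 307.23590000377374 213.27064418832788 crop 257 163
top 287.24212775826817 205.0414042863245 crop 237 155
```

View pics/b3.png

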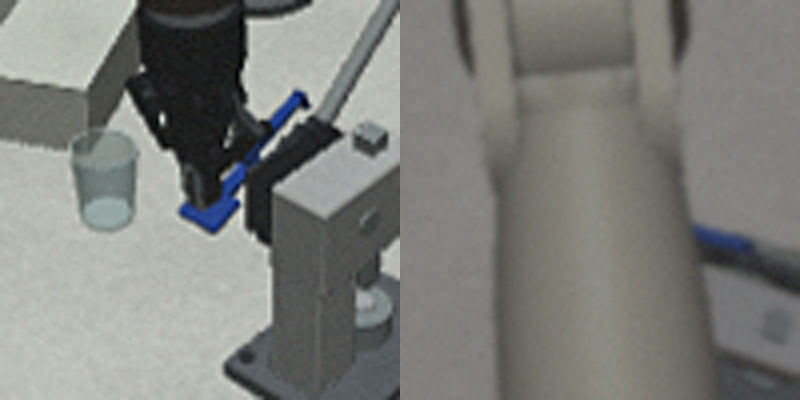

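jog_arm(
  deltas=[
    {"x":0,"y":0,"z":-3,"twist":0,"fingers":0},
    {"x":0,"y":0,"z":-5,"twist":0,"fingers":0},
    {"x":0,"y":0,"z":-5,"twist":0,"fingers":0},
  ],
)

```text
time: 5.7
ee_pos: [0.5597, 0.0612, 0.2412]
tcp_rot: [-83.9, 87.7, 166.2]
wrist_force: [-4.8, 0.4, 27.3]
opening: 0.0
```

jog_arm(
  deltas=[
    {"x":0,"y":0,"z":-2,"twist":0,"fingers":0},
    {"x":0,"y":0,"z":-4,"twist":0,"fingers":0},
    {"x":0,"y":0,"z":-4,"twist":0,"fingers":0},
  ],
)

```text
time: 6.0
ee_pos: [0.5597, 0.0612, 0.2413]
tcp_rot: [-86.6, 88.0, 163.5]
wrist_force: [-6.4, -0.5, 26.2]
opening: -0.0
```

jog_arm(
  deltas=[
    {"x":0,"y":0,"z":15,"twist":0,"fingers":0},
    {"x":0,"y":0,"z":50,"twist":0,"fingers":0},
    {"x":0,"y":0,"z":95,"twist":0,"fingers":0},
    {"x":0,"y":0,"z":140,"twist":0,"fingers":0},
    {"x":0,"y":0,"z":150,"twist":0,"fingers":0},
    {"x":0,"y":0,"z":150,"twist":0,"fingers":0},
  ],
)

```text
time: 6.6
ee_pos: [0.5601, 0.061, 0.3927]
tcp_rot: [-87.5, 88.1, 162.6]
wrist_force: [0.3, 0.8, -1.1]
opening: 0.0
```

Run:
```python
from workcell import bot, viewer
import cv2
c=viewer.camera("side");a=c["image"][135:285,270:430,::-1]
cv2.imwrite("pics/s4c.png",cv2.resize(a,None,fx=4,fy=4,interpolation=cv2.INTER_CUBIC))
print(bot.get_obs()["ee_pos"],bot.get_obs()["q"])
```

```text
[0.56010487 0.0610622  0.39091373] [  5.86294988  15.88456564  39.25227514 115.24388047   0.754375
 115.75561181]
```

View pics/s4c.png

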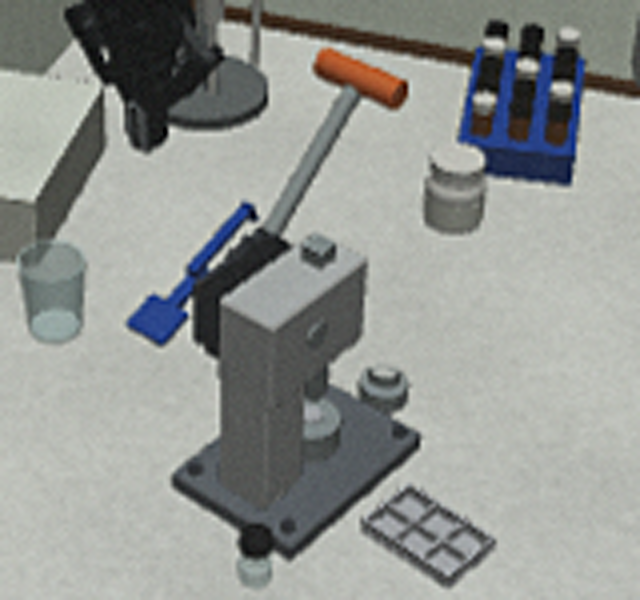

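Run:
```python
from h import *
import cv2
a=cv2.imread("pics/side0c.png")[190:360,110:290];b=cv2.imread("pics/s4c.png")[190:360,110:290]
cv2.imwrite("pics/cmp.png",cv2.resize(cv2.hconcat([a,b]),None,fx=2.2,fy=2.2))
y=np.radians(69.8);ex=np.array([np.cos(y),np.sin(y),0]);ey=np.array([-np.sin(y),np.cos(y),0]);ez=np.array([0,0,1])
P=np.array([.556,.0556,.239]);pin=P-.05*ex-.01*ez
for s,t in((0,0),(17,19),(17,-19),(-17,19),(-17,-19)):
  r=[]
  for q in(0,.25,.3,.35):
    X,Z=.05+s/1e3,.01;c,sn=np.cos(q),np.sin(q)
    w=pin+(X*c+Z*sn)*ex+(Z*c-X*sn)*ez+t/1e3*ey
    u=proj("side",w);r.append(((u-[270,135]+.5)*4-.5-[110,190])*2.2)
  print(s,t,np.round(r,0).tolist())
```

```text
0 0 [[104.0, 234.0], [103.0, 265.0], [104.0, 270.0], [104.0, 276.0]]
17 19 [[112.0, 281.0], [112.0, 321.0], [113.0, 328.0], [114.0, 335.0]]
17 -19 [[29.0, 234.0], [29.0, 274.0], [30.0, 281.0], [32.0, 288.0]]
-17 19 [[180.0, 234.0], [177.0, 255.0], [177.0, 259.0], [177.0, 263.0]]
-17 -19 [[97.0, 188.0], [94.0, 210.0], [94.0, 214.0], [94.0, 218.0]]
```

View pics/cmp.png

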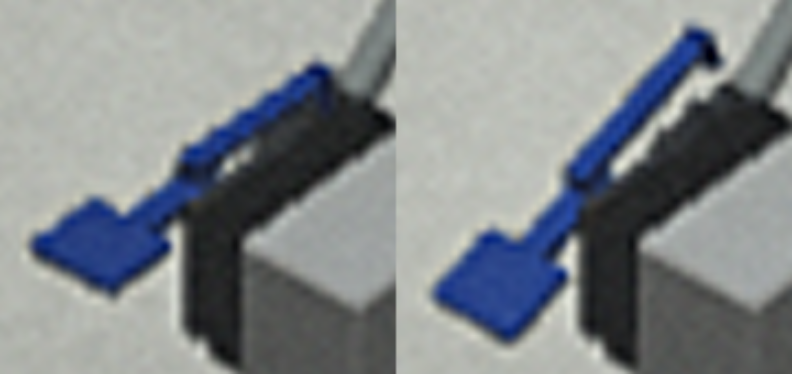

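jog_arm(
  deltas=[
    {"x":-12,"y":-40,"z":5,"twist":0,"fingers":0},
    {"x":-25,"y":-80,"z":5,"twist":0,"fingers":0},
    {"x":-37,"y":-120,"z":5,"twist":0,"fingers":0},
    {"x":-50,"y":-160,"z":5,"twist":0,"fingers":0},
    {"x":-62,"y":-200,"z":5,"twist":0,"fingers":0},
    {"x":-75,"y":-240,"z":-5,"twist":0,"fingers":0},
    {"x":-81,"y":-261,"z":-25,"twist":0,"fingers":0},
    {"x":-81,"y":-261,"z":-40,"twist":0,"fingers":0},
    {"x":-81,"y":-261,"z":-40,"twist":0,"fingers":0},
  ],
)

```text
time: 7.55
ee_pos: [0.478, -0.2004, 0.3471]
tcp_rot: [-86.8, 87.6, 163.2]
wrist_force: [-0.2, 0.2, -0.8]
opening: 0.0006
```

```bash
python3 look.py 5
```

```text
7.55 [ 0.47797363 -0.20043053  0.34712603] [-0.15114448  0.18299579 -0.80947508]
side 361.1427375817133 145.91776284445515 crop 311 95
top 381.37125429202325 226.5608964738217 crop 331 176
```

View pics/b5.png

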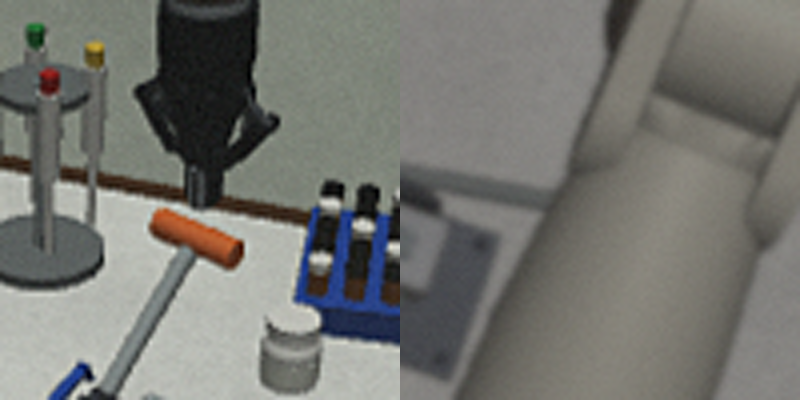

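jog_arm(
  deltas=[
    {"x":0,"y":0,"z":-8,"twist":0,"fingers":0},
    {"x":0,"y":0,"z":-15,"twist":0,"fingers":0},
    {"x":-1,"y":-2,"z":-20,"twist":0,"fingers":0},
    {"x":-2,"y":-5,"z":-25,"twist":0,"fingers":0},
    {"x":-3,"y":-9,"z":-30,"twist":0,"fingers":0},
    {"x":-4,"y":-12,"z":-36,"twist":0,"fingers":0},
    {"x":-6,"y":-16,"z":-42,"twist":0,"fingers":0},
    {"x":-7,"y":-18,"z":-46,"twist":0,"fingers":0},
  ],
)

```text
time: 8.45
ee_pos: [0.4714, -0.2197, 0.3059]
tcp_rot: [-77.0, 88.1, 173.0]
wrist_force: [-3.8, -12.1, 15.9]
opening: -0.0
```

```bash
python3 look.py 6
```

```text
8.45 [ 0.47141076 -0.21970004  0.30589837] [ -3.8006007  -12.11345768  15.88390244]
side 364.0530578949413 154.4006208700664 crop 314 104
top 386.3167338632761 231.308583225612 crop 336 181
```

View pics/b6.png

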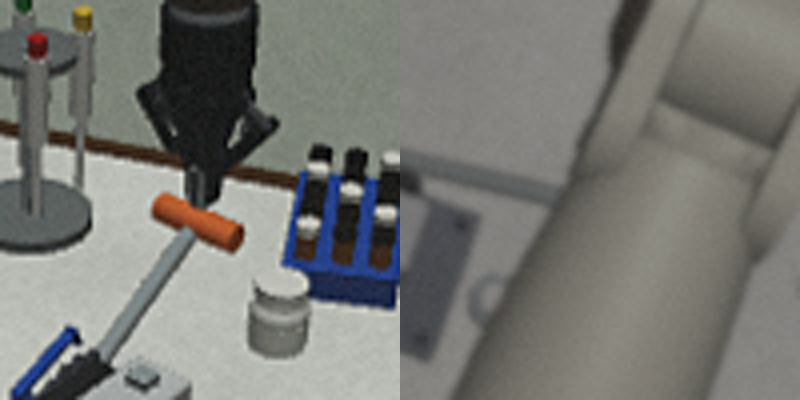

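```bash
cat >> h.py <<'E'
_y=np.radians(69.8);ex=np.array([np.cos(_y),np.sin(_y),0]);ey=np.array([-np.sin(_y),np.cos(_y),0])
B0=np.array([.4791,-.1968,.3003])
def bar(u,v):
    o,d=ray("side",(u,v));t=(B0-o)@ey/(d@ey);return o+d*t
E
python3 - <<'E'
from h import *
for uv in((360.2,154.7),(363.7,159.5)):
    p=bar(*uv);print(p,(p-B0)@ex,np.arcsin((p[2]-.175)/.2))
E
```

```text
[ 0.4785917  -0.19818152  0.29843256] -0.0014720651420273656 0.6651317714656885
[ 0.47108835 -0.21857503  0.26992958] -0.023202125683109285 0.4945639273825576
```

jog_arm(
  deltas=[
    {"x":0,"y":0,"z":15,"twist":0,"fingers":0},
    {"x":0,"y":0,"z":30,"twist":0,"fingers":0},
    {"x":0,"y":0,"z":30,"twist":0,"fingers":0},
  ],
)

```text
time: 8.85
ee_pos: [0.4719, -0.219, 0.3367]
tcp_rot: [-79.1, 88.2, 170.9]
wrist_force: [0.3, -0.6, 0.0]
opening: 0.0001
```

```bash
python3 look.py 7
```

```text
8.85 [ 0.47193526 -0.21897075  0.33669158] [ 0.30490846 -0.64782805  0.01962508]
side 364.4113900879463 146.34133521858791 crop 314 96
top 387.6910423025744 229.3764687707512 crop 337 179
```

View pics/b7.png

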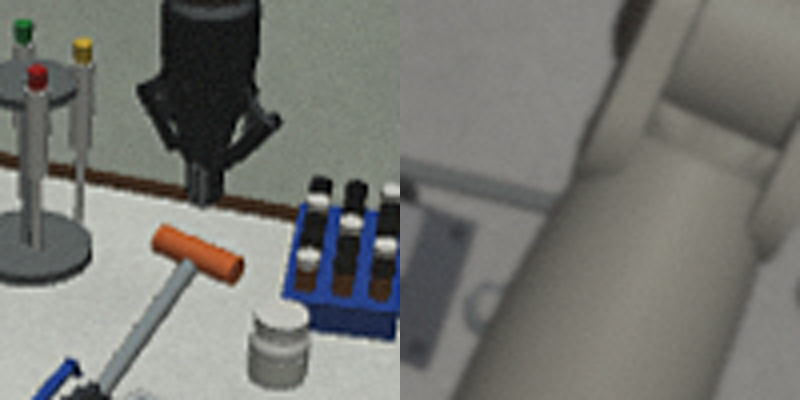

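jog_arm(
  deltas=[
    {"x":0,"y":0,"z":-15,"twist":0,"fingers":0},
    {"x":0,"y":0,"z":-27,"twist":0,"fingers":0},
    {"x":0,"y":-1,"z":-33,"twist":0,"fingers":0},
    {"x":-1,"y":-3,"z":-38,"twist":0,"fingers":0},
    {"x":-2,"y":-5,"z":-43,"twist":0,"fingers":0},
    {"x":-3,"y":-8,"z":-49,"twist":0,"fingers":0},
    {"x":-4,"y":-10,"z":-55,"twist":0,"fingers":0},
    {"x":-4,"y":-12,"z":-61,"twist":0,"fingers":0},
    {"x":-5,"y":-14,"z":-68,"twist":0,"fingers":0},
  ],
)

```text
time: 9.85
ee_pos: [0.4665, -0.234, 0.2671]
tcp_rot: [-75.5, 88.1, 174.6]
wrist_force: [-1.8, -7.2, 10.1]
opening: -0.0001
```

```bash
python3 look.py 8
```

```text
9.85 [ 0.46650515 -0.23397228  0.2670544 ] [-1.82065485 -7.17449348 10.08156518]
side 365.9730027017064 162.5236557746665 crop 315 112
top 389.3612777715099 235.1006700294132 crop 339 185
```

View pics/b8.png

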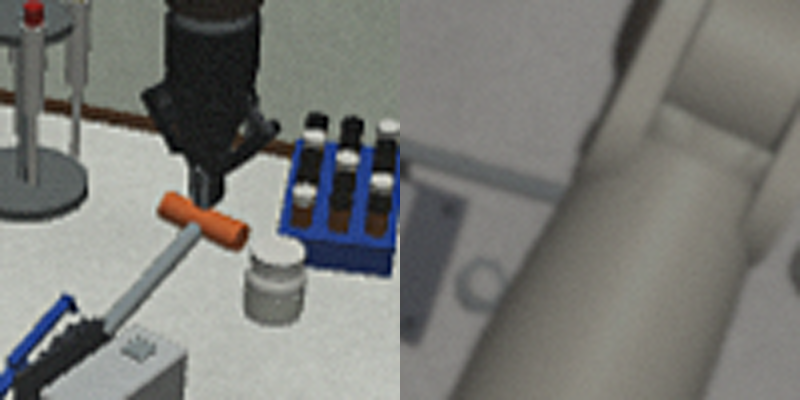

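jog_arm(
  deltas=[
    {"x":-1,"y":-2,"z":-7,"twist":0,"fingers":0},
    {"x":-1,"y":-4,"z":-14,"twist":0,"fingers":0},
    {"x":-2,"y":-6,"z":-21,"twist":0,"fingers":0},
    {"x":-3,"y":-7,"z":-28,"twist":0,"fingers":0},
    {"x":-3,"y":-8,"z":-35,"twist":0,"fingers":0},
    {"x":-3,"y":-9,"z":-42,"twist":0,"fingers":0},
    {"x":-4,"y":-10,"z":-48,"twist":0,"fingers":0},
    {"x":-4,"y":-10,"z":-53,"twist":0,"fingers":0},
  ],
)

```text
time: 10.75
ee_pos: [0.4624, -0.2442, 0.2127]
tcp_rot: [-75.6, 88.1, 174.4]
wrist_force: [-0.4, -3.2, 6.0]
opening: -0.0
```

jog_arm(
  deltas=[
    {"x":0,"y":0,"z":-3,"twist":0,"fingers":0},
    {"x":0,"y":0,"z":-6,"twist":0,"fingers":0},
    {"x":0,"y":0,"z":-8,"twist":0,"fingers":0},
    {"x":0,"y":0,"z":-8,"twist":0,"fingers":0},
  ],
)

```text
time: 11.15
ee_pos: [0.4623, -0.2446, 0.2049]
tcp_rot: [-72.7, 88.1, 177.3]
wrist_force: [-2.3, -3.4, 6.7]
opening: -0.0
```

jog_arm(
  deltas=[
    {"x":0,"y":0,"z":-2,"twist":0,"fingers":0},
    {"x":0,"y":0,"z":-4,"twist":0,"fingers":0},
    {"x":0,"y":0,"z":-4,"twist":0,"fingers":0},
  ],
)

```text
time: 11.45
ee_pos: [0.4625, -0.2448, 0.2043]
tcp_rot: [-67.9, 88.3, -177.9]
wrist_force: [-7.1, 0.4, 28.4]
opening: -0.0003
```

jog_arm(
  deltas=[
    {"x":0,"y":0,"z":10,"twist":0,"fingers":0},
    {"x":0,"y":0,"z":40,"twist":0,"fingers":0},
    {"x":0,"y":0,"z":80,"twist":0,"fingers":0},
    {"x":0,"y":-40,"z":120,"twist":0,"fingers":0},
    {"x":-30,"y":-80,"z":150,"twist":0,"fingers":0},
    {"x":-60,"y":-120,"z":150,"twist":0,"fingers":0},
    {"x":-90,"y":-160,"z":150,"twist":0,"fingers":0},
    {"x":-120,"y":-200,"z":150,"twist":0,"fingers":0},
    {"x":-130,"y":-220,"z":150,"twist":0,"fingers":0},
    {"x":-130,"y":-220,"z":150,"twist":0,"fingers":0},
  ],
)

```text
time: 12.45
ee_pos: [0.3302, -0.4677, 0.3525]
tcp_rot: [-70.6, 88.2, 179.1]
wrist_force: [0.4, -0.1, -0.3]
opening: 0.0002
```

Run:
```python
from workcell import bot, viewer
import cv2
L=[]
for n in("side","top"):
    a=viewer.camera(n)["image"][:,:,::-1];cv2.imwrite(f"pics/{n}9.png",a)
    a=a[135:285,270:430] if n=="side" else a[165:315,260:420]
    L.append(cv2.resize(a,(400,375),interpolation=cv2.INTER_CUBIC))
cv2.imwrite("pics/f9.png",cv2.hconcat(L));o=bot.get_obs();print(o["ee_pos"],o["wrist_force"])
```

```text
[ 0.33211722 -0.4651296   0.35332653] [ 0.53758477  0.15931934 -1.47364801]
```

View pics/f9.png

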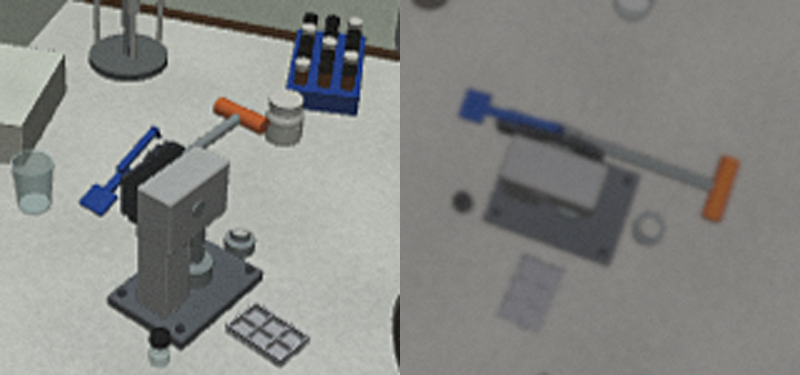

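View pics/side9.png

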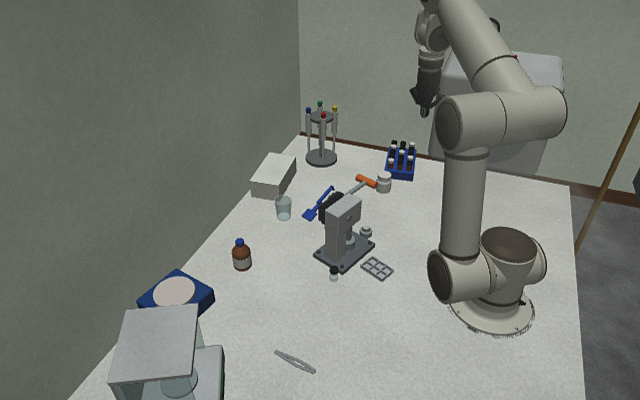

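Run:
```python
from h import *
import cv2
p,e=tri((366,181),(388,240.2));print(p,e,(p-B0)@ex)
a=cv2.imread("pics/side0.png").astype(int);b=cv2.imread("pics/side9.png").astype(int)
m=(abs(a-b).sum(2)>90).astype('uint8');m=cv2.morphologyEx(m,cv2.MORPH_OPEN,np.ones((2,2)))
n,_,s,_=cv2.connectedComponentsWithStats(m);print(s[1:][s[1:,4]>8])
```

```text
[ 0.46312688 -0.24182749  0.17032157] 0.0006669530444367545 -0.04777347796384205
[[ 411    0   50  119 2857]
 [ 460    0   81   97 2350]
 [ 482    5   40   47  478]
 [ 455   58   15   26  179]
 [ 557   91    5    5   15]
 [ 451   92   18   49  313]
 [ 471   94    6    2   12]
 [ 545   97   47   34  535]
 [ 439   98    4    4   12]
 [ 513   99    5   10   21]
 [ 437  102   16   50  487]
 [ 449  103    4    4   10]
 [ 517  110    2    6   12]
 [ 506  115    2    6   12]
 [ 591  115    2    8   16]
 [ 546  125   46   28  567]
 [ 338  148   35   45  413]
 [ 445  153    9    6   38]
 [ 467  152    5    2   10]
 [ 485  154    5    4   16]
 [ 479  157    5    3   13]
 [ 467  161   20    4   59]
 [ 442  164   10   54  232]
 [ 483  172   11   46  205]
 [ 341  175   37   28  321]
 [ 323  186   14   16  104]
 [ 302  205   16   18  140]
 [ 426  232   66   74 1511]
 [ 347  235    6    6   29]
 [ 488  257   17   23   89]
 [ 543  263    2    8   16]
 [ 454  277   18   15  160]
 [ 525  277   22   14  125]
 [ 473  293    7    6   21]]
```

Between the first and last side images, only the arm, lever, pawl and ram changed. The bar is at z ≈ 0.17 m, level with the shaft, and none of the other objects on the table moved.

```bash
python3 -c "
from workcell import ticket
print(ticket.job_done())"
```

```text
the job is handed in; nothing more can be done
None
```

The press is closed and I handed the job in at about 12.6 s. I pressed the pawl's pad down first, then pushed the lever to its stop, using shut fingertips and no grasping.

- **Pawl:** I pressed until it stopped moving, with about 27 N at the wrist. The picture puts it at about 0.33–0.34 rad, against 0.35 fully pressed, with the nose well clear of the teeth. It looked unchanged in the last picture.
- **Lever:** it passed the 0.19 point where the teeth would have stopped it, and came to a firm stop at about 28 N. The fingertip height there was 187 mm, where 188 mm was expected. After I backed off, triangulation put the bar at z ≈ 170 mm and about 48 mm further out. The expected values were 175 mm and about 45 mm. My other height readings also came out up to about 5 mm low, so I take this as measuring error.
- **Other objects:** comparing the first and last side pictures shows changes only at the arm, lever, pawl and ram. I left the gripper clear of everything.

Problems on the way:
- The first move call was refused because some of its rows left out values.
- The last joint reached the end of its range (179.94°, limit 180°) on the way to the pawl. I turned the tool 85° the other way; that left it tilted by 2–3°, with no effect on the job.
- On the first lever push the sideways force was about 12 N, so I backed off, checked, and started again from the same place.

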